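# Wedge a heatsink tight in the drilling fixture and lock the bar

### The arm

A 6-joint arm with a two-finger parallel gripper is mounted at the origin on the work surface; the furniture and walls round the work are solid. World frame = base frame: x ahead of the robot, y to its left, z up, the work surface at z = 0. Lengths are in m, angles in rad, forces in N, time in s.
With the tool pointing down it reaches from about 0.15 to 0.775 m from the base axis. Payload 6.1 kg.
Tool frame: the origin (TCP) lies between the finger pads; the fingertips stand 8 mm ahead of it and the grasp point (between the pads) lies 11 mm behind it; z points along the fingers, y is the line along which they close (so a half turn about z gives the same grasp; the last joint's range is limited). The gripper opens to 85 mm and grips with 20 to 120 N. Pads are 22 mm wide; open, the fingers measure 114 mm over their backs; the gripper's body (76 mm by 85 mm) begins 54 mm behind the grasp point. The pads swing forward as they close: fully open they stand 13 mm farther back than shut.
Start: joints at [-1.183, 0.126, -0.04, 1.405, 0, 1.571], TCP at [0.199, -0.486, 0.239] pointing down, gripper open.
Joint ranges: [-2.72, 2.72], [-0.95, 1.95], [-1.27, 1.35], [-1.78, 2.02], [-1.46, 1.47], [-3.14, 3.14]. Speed limits (rad/s): [2.39, 2.39, 3.01, 3.14, 3.14, 3.14].

### API

Orientations are given as a unit quaternion [x, y, z, w].
In Python, from cell import * gives the robot as it stands.
- The arm moves only by the tool apply_moves, never from a script. Its arguments are lists of equal length, an entry for each row: "dr": the turn, a rotation vector about the tool's x, y, z in shares of 360 degrees (1.0 is 360 degrees), a list of three; "offset": the shift along the tool's x, y, z in normalised numbers (1 is 0.5 m), a list of three; "claw": the finger opening in m, from 0 to 0.0854. A call has 1 to 8 rows; each row is the pose to reach, as a shift and turn from the pose commanded when the call began, along the tool's axes at that moment; what a row does not reach only later rows make up. A row lasts 1/10 s, in which the tool goes at most 50 mm and 8.59 degrees, less where a joint would pass 70% of its speed; a pose out of reach is approached as far as the arm can. A shift or turn number past 1, either way, is cut back to 1. A call with a gripper value outside its range is refused whole. The fingers move at their own pace and stop on an object; "squeeze" is the grip in N (left out, the last holds). Time passes only in rows, so rows that repeat a pose let the fingers close. It gives the time, the measured TCP pose, the force, the opening and the grip force at its end, in the units of the state.
- state(): the state, without advancing time (a new reading comes with each control period).
- snapshot(name): name is "scene" or "top"; returns a dict with "pixels" (420x560x3 uint8, blue, green, red), "fov_y" (degrees; the focal length in pixels is half the picture's height over the tangent of half this angle, whatever the lens; pixels are square), "cx", "cy" (the principal point, pixels), "k1" (the pictures are not rectified: a ray, as slopes to the right and down, at radius r is drawn at 1 + k1 r^2 times it, then the intrinsics apply), "position" and "orientation" of the camera in the world. Camera axes: x right, y down, z forward; pixel columns grow to the right and rows downward; lengths in m; the calibration is good to about 2 mm. A picture is of the moment at which its call begins. There is no depth.
- hand_in(): hands the job in; it is judged then, once.
Trained networks look in the newest picture that a camera, given by its name, has taken for a name from the list of things; names that differ only in an ending like _2 or _b are one class to them, and where a whole thing is asked for, a point or a joint stands for the part that bears it (a point fixed in the world has none). Each returns a list of dicts, best first, with "score" (0 to 1); they miss things now and then, are a little off and sometimes report something else, mostly with a low value. They report only what shows in the picture. A call takes as long as a camera call.
- look_for(query, camera): "box" ([centre column, centre row, width, height] in pixels, round what is visible of it).
- cut_out(query, camera): "region" (420x560 bool, what is visible of it) and "box" ([centre column, centre row, width, height] in pixels, round what is visible of it).
The state is a dict: "t": time; "q": joint angles; "qvel": joint speeds; "joint_efforts": joint torques, N m; "tool_pos": TCP position; "orientation": TCP orientation; "ft_force": force on the tool from outside, world axes, zero at the start; "moment": the same for the moment, N m; "finger_gap": opening from 0.0 (shut) to 1.0 (fully open); "grasp_force": force on a finger pad.
Only numpy, scipy, OpenCV 4.12 (cv2) and the standard library are available. Lean on these libraries where they do the work, as an engineer would, in place of code of your own. Each camera call takes 0.05 s, during which the arm holds its last target. There are 200 camera calls.

### The job

Make the heatsink fast in the drilling fixture. First drive the thumb wedge along its ramp by its upright tab until it jams, so that the sliding bar holds the heatsink hard and square against the fence. Then lock the bar: the black cross-handle knob sits crooked on its stud because its thread has not caught, so turn it backwards (anticlockwise from above) until it clicks down and sits level, and only then turn it forwards (clockwise) until it is tight on the bar; leave everything on the bench around the fixture where it is.

Things in the scene. Friction and masses are not known exactly. Their poses are not given: they have to be found in the camera images.
- fixture: Drilling fixture screwed to the bench: aluminium base plate 216 (x) x 136 (y) x 12 mm. Origin: under the plate's middle, at bench height; x points from the wedge to the fence, y from the wedge's thick end to its thin end, z up. The knob's stud stands at x -10, y +14 mm. The ramp block at the -x end is 27 mm high (keeper plate on it 30 mm), the guide strips beside the bar 21 mm.
- fence: Upright steel block, 14 x 92 mm, top 40 mm above the bench, fixed at the +x end of the base; its flat face towards the heatsink is at x = +90 mm in the fixture frame. Origin and axes: the same as the fixture's.
- bar: Steel sliding bar, moves only along the fixture's +x (about 8 mm to grip the heatsink): a slotted tongue 56 mm wide round the stud, top 26 mm above the bench, and at its +x end a jaw 72 mm wide, 31 mm high, face at x = +41 mm of the fixture frame at the start. The wedge pushes its square rear end. Origin and axes: at the start the fixture's; moves with the bar.
- wedge (a joint): Travel of the dark steel thumb wedge along its ramp, m, 0 to 0.050; starts at 0 to 4 mm. It goes in the fixture frame along (0.259, 0.966, 0): mostly +y and a little +x, and so pushes the bar. It drags with 3 to 8 N when free, meets the bar at 6 to 10 mm and jams at about 36 mm; a push of about 15 N then makes it fast, and it stays by friction.
- wedge_tab (a point): Point in the wedge's upright dark steel thumb tab, 8 mm below the tab's top, midway in x and y; 38 mm above the bench. The tab is 16 mm along the fixture's x, 10 mm thick along the fixture's y, and rises from the wedge's top (26 mm above the bench) to 46 mm. Axes as the fixture's.
- knob_turn (a joint): Turn of the knob, rad, growing anticlockwise from above (backwards). Starts, crooked, at -1.0 to -0.45. Turned back past +0.2 and let go it drops 3 to 4 mm with a click and sits level (gripped, it may be held up and drop only on release); up to +0.6 does no harm. Forwards it then sinks 1 mm per rad, touches the bar near -1.5, tightens from -1.7 on and stops dead at -2.35: leave it beyond -2.15.
- knob_grip (a point): Point on the axis of the black cross-handle knob at mid-height of its lobes; z is the knob's axis, x the fixture's x turned by knob_turn. 4 lobes 18 mm wide, 16 mm high, round ends, 56 mm across, at 45 deg to the knob's x and y; fingers closing in two facing gaps (along x or y) stop about 41 mm apart. Height: 57.5 to 59 mm crooked (tilt 0.14 rad), 55.2 after the click, 54 tight.
- knob: The same knob; its origin is in the middle of its foot, a steel-faced disc of 40 mm, 28 mm below knob_grip along its axis; 38 mm high in all. It turns on a coarse right-hand stud thread, pitch 6 mm: drag 0.02 N m when free, 0.3 kg; tight at about 0.3 N m. Driven forwards while still crooked, its thread crosses and binds before knob_turn -2.4.
- heatsink: Bare aluminium finned heatsink, 41 mm (x) x 80 mm (y) x 24 mm high, 0.18 kg, lying loose on the base between the jaw and the fence, fins up and along its y, its x about along the fixture's x. Origin: middle of its underside, 12 mm above the bench. Some 7 to 8 mm of play in all between jaw, heatsink and fence.
- cutters_green: Bystander: cutters with green handles lying flat, 50 x 137 x 12 mm; origin: middle of the underside.
- flux_bottle: Bystander: white dispensing bottle with a red needle tip, 43 mm wide, 135 mm high, standing; origin: middle of its underside.
- solder_spool: Bystander: blue spool of solder wire, 62 mm wide, 50 mm high, standing; origin: middle of its underside.

How it is judged:
On the way, in this order (a step that is already met when the one before it is completed fails the run):
1. the wedge is jammed: the bar presses the heatsink square against the fence (contact force between heatsink and bar above 3 N and contact force between heatsink and fence above 3 N and angle between the x axis of heatsink and the x axis of fixture, either way round below 0.035 rad and z of heatsink in the frame of fixture below 0.0145 m and value of joint wedge above 0.025 m), for 0.2 s.
2. the knob has been turned backwards past its thread start and has dropped level (value of joint knob_turn above 0.05 rad and z of knob_grip in the frame of fixture below 0.0569 m and angle between knob_grip's own z axis and vertical below 0.045 rad), for 0.2 s.
3. the knob has been turned forwards until it is tight on the bar (contact force between knob and bar above 7 N and z of knob_grip in the frame of fixture below 0.0547 m and angle between knob_grip's own z axis and vertical below 0.045 rad and value of joint knob_turn below -1.5 rad), for 0.2 s.
At the end, for the whole second after the job is handed in: Heatsink flat, at rest, square to the fence within 2 deg, pressed by bar and fence with over 3 N each, wedge over 25 mm along its ramp; knob level (0.045 rad), its grip point under 54.7 mm above the bench, turned forwards beyond -1.5 rad and pressing on the bar with over 7 N (all of step 1 and all of step 3 and linear speed of heatsink below 0.02 m/s); the robot touches nothing.
It fails at once if the green-handled cutters is shoved more than 30 mm (distance of cutters_green from where it was at the start of the episode above 0.03 m).
It fails at once if the dispensing bottle is shoved more than 30 mm (distance of flux_bottle from where it was at the start of the episode above 0.03 m).
It fails at once if the solder spool is shoved more than 30 mm (distance of solder_spool from where it was at the start of the episode above 0.03 m).
It fails at once if the dispensing bottle is knocked over (angle between flux_bottle's own z axis and vertical above 0.5 rad).
It also fails if it takes over 58 s, if anything falls off the work surface, if the arm or the gripper's body presses on something with over 40 N, if the wrist force passes 120 N, or if a joint passes its speed limit or range.

## Working session

There is one attempt and no reset: what is moved stays moved. The work goes in short steps, Python scripts to look and compute and a tool call to move; the robot and the scene stay as the last step left them, time stands still between calls to the robot, and variables do not carry over. Pictures are saved under pics/ and viewed, at most 10 in all, crops included, and the job is handed in when it is done.

Besides the shell and the picture viewer there is one more tool, called after "Emit:" by a JSON object that holds its "api" and its "payload", one argument or row to a line. apply_moves: Moves the arm, as the interface text tells. Its arguments: {"type":"object","properties":{"dr":{"type":"array","items":{"type":"array","items":{"type":"number"}}},"offset":{"type":"array","items":{"type":"array","items":{"type":"number"}}},"claw":{"type":"array","items":{"type":"number"}},"squeeze":{"type":"number"}},"required":["dr","offset","claw"]}

```bash
ls; mkdir -p pics; python3 - <<'E'
from cell import *
import cv2
s=state();print(s)
for n in("scene","top"):
    p=snapshot(n);cv2.imwrite(f"pics/{n}0.png",p["pixels"]);print(n,{k:v for k,v in p.items() if k!="pixels"})
    for q in("fixture","fence","bar","wedge_tab","knob","heatsink","cutters_green","flux_bottle","solder_spool"):
        for d in look_for(q,n)[:2]:print(q,[round(x) for x in d["box"]],round(d["score"],2))
E
```

```text
pics
{'t': 0.0, 'q': array([-1.18303676e+00,  1.26396334e-01, -4.06124171e-02,  1.40540818e+00,
        3.97498823e-06,  1.57080506e+00]), 'qvel': array([-9.52709077e-04,  1.94484161e-03,  1.80761770e-03, -5.10745885e-04,
        6.53696083e-05,  2.42113202e-04]), 'joint_efforts': array([-2.51303481e-04, -4.35912967e+01,  3.52923954e+01,  1.73074845e-02,
       -9.86024702e-05, -4.15959022e-06]), 'tool_pos': array([ 0.19836058, -0.4856531 ,  0.23851788]), 'orientation': array([ 9.81264634e-01,  1.92663076e-01, -1.54171602e-04, -7.95500392e-04]), 'ft_force': array([ 0.75199928,  0.95623625, -1.03605928]), 'moment': array([0.02978308, 0.03621044, 0.02739244]), 'grasp_force': 0.0, 'finger_gap': 0.9987090105740236}
scene {'fov_y': 57.41534366264155, 'cx': 281.79490856852567, 'cy': 210.8361210326444, 'k1': -0.10241569755507286, 'position': array([ 0.11506597, -0.3645807 ,  0.70374525]), 'orientation': array([ 0.8730699 , -0.31913709,  0.13552151, -0.34283289])}
fixture [276, 220, 91, 82] 0.75
fixture [295, 326, 23, 40] 0.43
fence [253, 187, 34, 17] 0.78
fence [268, 212, 23, 25] 0.33
bar [267, 218, 40, 38] 0.58
wedge_tab [301, 232, 26, 11] 0.74
wedge_tab [174, 235, 62, 24] 0.3
knob [269, 212, 21, 24] 0.72
heatsink [256, 198, 31, 25] 0.85
cutters_green [175, 237, 62, 22] 0.93
flux_bottle [294, 327, 24, 39] 0.74
solder_spool [353, 205, 25, 34] 0.92
top {'fov_y': 52.70921488464754, 'cx': 275.43437848048706, 'cy': 206.70001475052572, 'k1': -0.0518455659952843, 'position': array([0.35009952, 0.06689369, 1.08418506]), 'orientation': array([ 0.71315141, -0.69788291,  0.05216075, -0.04066646])}
fixture [250, 197, 92, 74] 0.74
fence [212, 189, 14, 36] 0.64
bar [252, 201, 47, 28] 0.72
wedge_tab [284, 195, 17, 26] 0.77
knob [254, 203, 24, 24] 0.58
heatsink [221, 195, 27, 36] 0.7
solder_spool [294, 132, 20, 30] 0.69
```

```bash
python3 - <<'E'
import cv2
a=cv2.imread("pics/scene0.png")[150:350,140:400];b=cv2.imread("pics/top0.png")[100:300,150:360]
cv2.imwrite("pics/a.png",cv2.resize(a,None,fx=3,fy=3,interpolation=2))
cv2.imwrite("pics/b.png",cv2.resize(b[50:150,40:160],None,fx=6,fy=6,interpolation=2)) 
E
```

```text
(no output)
```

View pics/a.png

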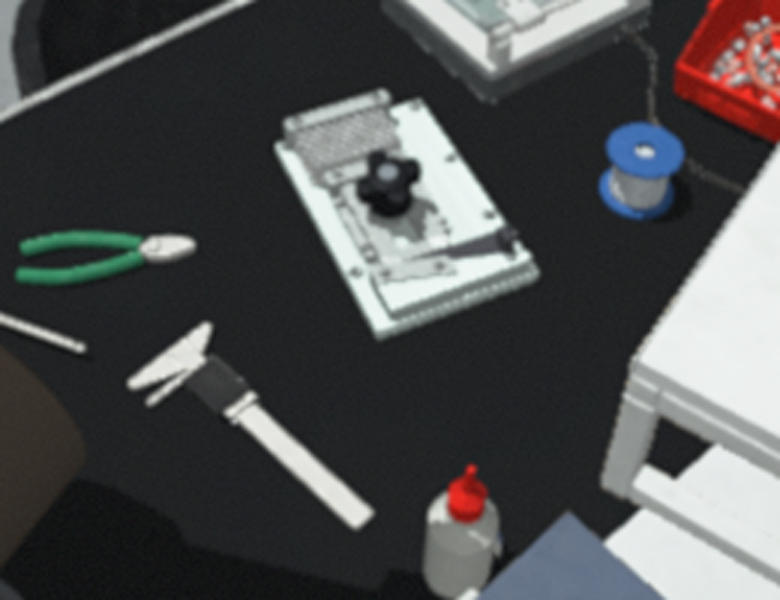

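View pics/b.png

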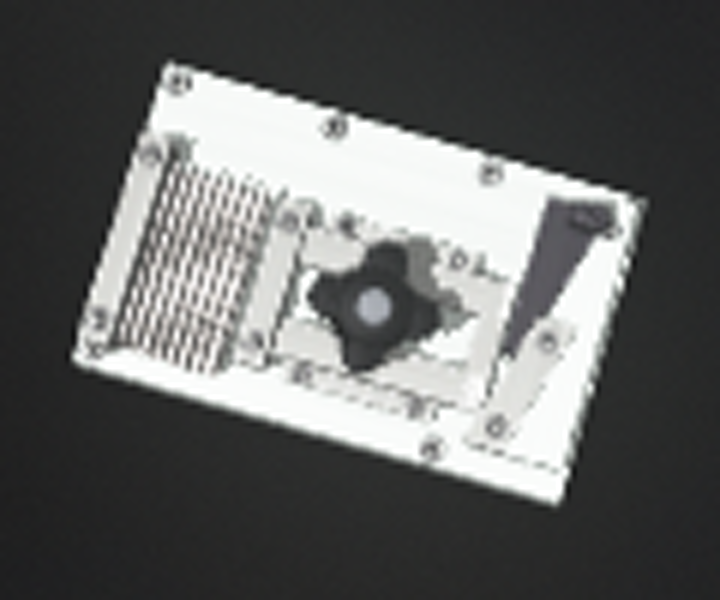

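View pics/top0.png

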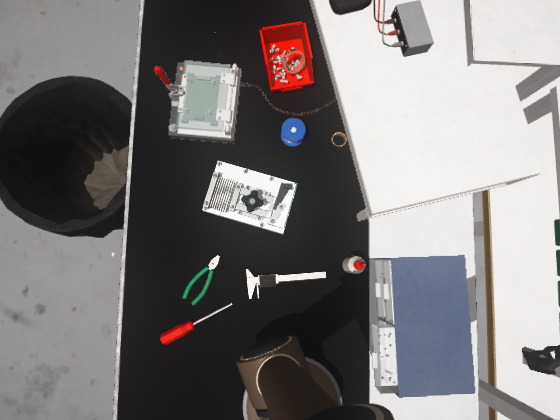

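The top view shows the fixture with its fence to the left and the wedge to the right. The tab is at crop pixel (593,215) and the knob cap at (375,307). The plate corners are clear in both views, and there is open bench around the fixture. I'll fit the fixture pose from both views and triangulate the tab and knob.

```bash
cat > h.py <<'E'
from cell import *
import numpy as np, cv2
from scipy.optimize import least_squares
from scipy.spatial.transform import Rotation as R
def proj(p,P):
    c=(np.atleast_2d(P)-p["position"])@R.from_quat(p["orientation"]).as_matrix()
    s=c[:,:2]/c[:,2:];s=s*(1+p["k1"]*(s**2).sum(1,keepdims=True))
    return s*210/np.tan(np.radians(p["fov_y"]/2))+[p["cx"],p["cy"]]
def tri(obs,x0=(.4,.1,.05)):   # obs: [(snapshot,(u,v)),..]
    r=least_squares(lambda X:np.concatenate([proj(p,X)[0]-uv for p,uv in obs]),x0);return r.x,np.abs(r.fun).max()
E
python3 - <<'E'
from h import *
T=snapshot("top");S=snapshot("scene")
co=np.array([[.108,-.068,.012],[-.108,-.068,.012],[-.108,.068,.012],[.108,.068,.012]])
uT=np.array([[165,65],[645,200],[562,503],[75,362]])/6+[190,150]
uS=np.array([[422,100],[537,266],[380,330],[278,145]])/3+[140,150]
W=lambda v,P:P@R.from_euler('z',v[3]).as_matrix().T+v[:3]
for nm,f in(("both",(1,1)),("top",(1,0)),("scene",(0,1))):
    g=lambda v:np.r_[f[0]*(proj(T,W(v,co))-uT).ravel(),f[1]*(proj(S,W(v,co))-uS).ravel(),0 if f==(1,1) else 1e3*v[2]]
    r=least_squares(g,[.37,.08,0,1.3]);print(nm,r.x.round(4),r.fun.round(1))
    if nm=="both":v=r.x
    print(' tab',W(r.x,np.array([[-.09,-.05,.038]])).round(4),'knob',W(r.x,np.array([[-.01,.014,.058]])).round(4))
for n,a,b in(("tabtop",(593,215),(508,235)),("knobtop",(375,307),(388,172))):
    X,e=tri([(T,np.array(a)/6+[190,150]),(S,np.array(b)/3+[140,150])]);print(n,X.round(4),e,'fix',((X-v[:3])@R.from_euler('z',v[3]).as_matrix()).round(4))
E
```

```text
both [5.168e-01 1.160e-01 4.000e-04 1.313e+00] [ 0.  -0.8  0.4 -0.5 -0.1 -0.2 -0.6 -0.1 -0.9 -0.6  1.   1.5 -0.2  0.5
 -0.9 -0.5  0. ]
 tab [[0.5422 0.0162 0.0384]] knob [[0.5007 0.1099 0.0584]]
top [ 5.1600e-01  1.1590e-01 -1.0000e-04  1.3153e+00] [ 0.  -0.3  0.5 -0.2  0.   0.1 -0.5  0.4 -0.  -0.   0.   0.  -0.   0.
 -0.  -0.  -0.1]
 tab [[0.5416 0.0161 0.0379]] knob [[0.4999 0.1097 0.0579]]
scene [ 5.183e-01  1.169e-01 -2.000e-04  1.310e+00] [-0.  -0.   0.  -0.  -0.  -0.  -0.  -0.  -0.6 -0.8  1.1  1.2 -0.1 -0.
 -0.5 -0.9 -0.2]
 tab [[0.5434 0.0171 0.0378]] knob [[0.5022 0.1108 0.0578]]
tabtop [0.5413 0.0189 0.0426] 0.02461744922811704 fix [-0.0876 -0.0484  0.0422]
knobtop [0.4965 0.1074 0.0703] 0.00496846705527787 fix [-0.0135  0.0175  0.0699]
```

View pics/scene0.png

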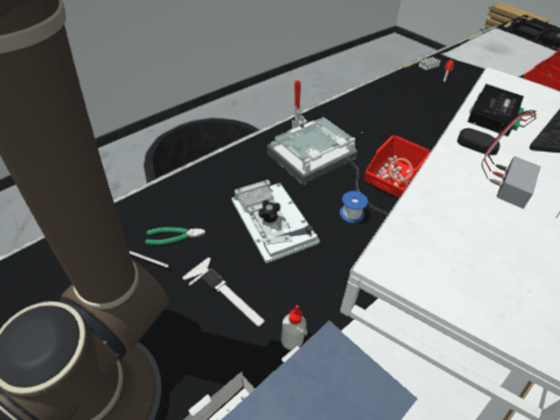

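The full scene view shows a raised white shelf whose near corner is at about (355,275), a blue sheet at (330,350), and the bottle at (293,330). I'll triangulate these before choosing a route.

```bash
python3 - <<'E'
from h import *
T=snapshot("top");S=snapshot("scene")
for n,a,b in(("shelfcorner",(368,217),(357,274)),("bluecorner",(375,257),(328,323)),("blue2",(464,256),(414,398)),("bottletip",(361,265),(298,307)),("spool",(294,128),(354,199)),("bluefar",(386,396),(192,420))):
    X,e=tri([(T,a),(S,b)]);print(n,X.round(3),round(e,1))
t=state()["tool_pos"];print(proj(T,t),proj(S,t),proj(T,t+[0,0,.2]))
E
```

```text
shelfcorner [ 0.466 -0.165  0.137] 3.9
bluecorner [ 0.376 -0.188  0.101] 3.8
blue2 [ 0.371 -0.369  0.15 ] 0.7
bottletip [ 0.351 -0.144  0.127] 1.0
spool [0.686 0.011 0.052] 1.1
bluefar [ 0.108 -0.195  0.182] 13.7
[[542.37849445 343.12809449]] [[421.89345089 574.1192363 ]] [[622.20616774 365.90923573]]
```

```bash
cat >> h.py <<'E'
F0=np.array([.5165,.116,0]);FY=1.314
fx=lambda x,y,z:F0+R.from_euler('z',FY).apply([x,y,z])
def go(P,yaw=None,base=None):
    s=state();q=R.from_quat(s["orientation"]);p=s["tool_pos"] if base is None else base
    cy=q.as_matrix()[:,0];c=np.arctan2(cy[1],cy[0]);d=0 if yaw is None else (yaw-c+np.pi)%(2*np.pi)-np.pi
    print("offset",q.inv().apply(np.array(P)-p).round(4),"drz",round(-d,3),"yaw now",round(c,3))
def st():
    s=state();c=R.from_quat(s["orientation"]).as_matrix()[:,0]
    print("t",round(s["t"],2),"pos",s["tool_pos"].round(4),"yaw",round(np.arctan2(c[1],c[0]),4),"F",s["ft_force"].round(1),"M",s["moment"].round(2),"gap",round(s["finger_gap"],3),"gf",s["grasp_force"],"q",s["q"].round(3))
    p=R.from_euler('z',-FY).apply(s["tool_pos"]-F0);print("in fixture",p.round(4))
E
python3 - <<'E'
from h import *
go([.565,.011,.26],-.257);st()
E
```

```text
offset [ 0.5272 -0.3216 -0.0207] drz 0.645 yaw now 0.388
t 1.2 pos [ 0.1985 -0.486   0.2393] yaw 0.3877 F [-0.8  0.3 -0.6] M [-0.01 -0.04  0.01] gap 1.0 gf 0.0 q [-1.183  0.126 -0.04   1.405  0.     1.571]
in fixture [-0.663   0.1547  0.2393]
```

Careful with the scale: shifts go in shares of 0.5 m and turns go in shares of 360 degrees. That gives: 0.32 m / 0.5 = 0.64, 0.04 m / 0.5 = 0.08, 0.645 rad / 6.2832 = 0.1027.

Emit:
{"api": "apply_moves", "payload": {
  "dr": [
    [0, 0, 0.0159],
    [0, 0, 0.0318],
    [0, 0, 0.0477],
    [0, 0, 0.0637],
    [0, 0, 0.0796],
    [0, 0, 0.1027],
    [0, 0, 0.1027],
    [0, 0, 0.1027]
  ],
  "offset": [
    [0.08, -0.048, -0.04],
    [0.16, -0.098, -0.042],
    [0.24, -0.146, -0.042],
    [0.32, -0.196, -0.042],
    [0.4, -0.244, -0.042],
    [0.48, -0.292, -0.042],
    [0.56, -0.342, -0.042],
    [0.64, -0.39, -0.042]
  ],
  "claw": [0, 0, 0, 0, 0, 0, 0, 0],
  "squeeze": 30
}}

```text
t: 2.0
tool_pos: [0.4218, -0.1828, 0.2606]
orientation: [0.992, -0.129, 0.0, 0.0]
ft_force: [0.4, -0.7, -0.5]
finger_gap: -0.0
grasp_force: 0.0
```

```bash
python3 - <<'E'
from h import *
st();go([.565,.011,.2],-.257)
E
```

```text
t 2.0 pos [ 0.4218 -0.1828  0.2606] yaw -0.2581 F [ 0.4 -0.7 -0.5] M [-0.03  0.02  0.  ] gap -0.0 gf 0.0 q [-0.409  0.003 -0.125  1.442 -0.     2.991]
in fixture [-0.3131  0.0158  0.2606]
offset [ 0.089  -0.2239  0.0606] drz -0.001 yaw now -0.258
```

To row units: -0.224 m / 0.5 = -0.448, 0.089 m / 0.5 = 0.178, -1.2 rad / 6.2832 = -0.191.

Emit:
{"api": "apply_moves", "payload": {
  "dr": [
    [0, 0, -0.0239],
    [0, 0, -0.0477],
    [0, 0, -0.0716],
    [0, 0, -0.0955],
    [0, 0, -0.1194],
    [0, 0, -0.1432],
    [0, 0, -0.1671],
    [0, 0, -0.191]
  ],
  "offset": [
    [0.03, -0.08, 0],
    [0.06, -0.16, 0],
    [0.09, -0.24, 0.02],
    [0.12, -0.32, 0.04],
    [0.16, -0.4, 0.06],
    [0.178, -0.448, 0.08],
    [0.178, -0.448, 0.1],
    [0.178, -0.448, 0.12]
  ],
  "claw": [0, 0, 0, 0, 0, 0, 0, 0]
}}

```text
t: 2.8
tool_pos: [0.5645, 0.0106, 0.1994]
orientation: [0.889, 0.458, -0.0, -0.0]
ft_force: [-0.7, 0.0, -0.0]
finger_gap: -0.0
grasp_force: 0.0
```

To row units: 0.08 m / 0.5 = 0.16, 0.07 m / 0.5 = 0.14, -1.2 rad / 6.2832 = -0.191.

Emit:
{"api": "apply_moves", "payload": {
  "dr": [
    [0, 0, -0.0239],
    [0, 0, -0.0477],
    [0, 0, -0.0716],
    [0, 0, -0.0955],
    [0, 0, -0.1194],
    [0, 0, -0.1432],
    [0, 0, -0.1671],
    [0, 0, -0.191]
  ],
  "offset": [
    [0, 0, 0.02],
    [0, 0, 0.04],
    [0, 0, 0.06],
    [0, 0, 0.08],
    [0, 0, 0.1],
    [0, 0, 0.12],
    [0, 0, 0.14],
    [0, 0, 0.16]
  ],
  "claw": [0, 0, 0, 0, 0, 0, 0, 0]
}}

```text
t: 3.6
tool_pos: [0.5641, 0.0095, 0.1199]
orientation: [0.476, 0.879, -0.0, -0.0]
ft_force: [-0.3, -0.7, -0.2]
finger_gap: 0.0
grasp_force: 0.0
```

To row units: -0.74 rad / 6.2832 = -0.1178.

Emit:
{"api": "apply_moves", "payload": {
  "dr": [
    [0, 0, -0.0239],
    [0, 0, -0.0477],
    [0, 0, -0.0716],
    [0, 0, -0.0955],
    [0, 0, -0.1178],
    [0, 0, -0.1178]
  ],
  "offset": [
    [0, 0, 0],
    [0, 0, 0],
    [0, 0, 0],
    [0, 0, 0],
    [0, 0, 0],
    [0, 0, 0]
  ],
  "claw": [0, 0, 0, 0, 0, 0]
}}

```text
t: 4.2
tool_pos: [0.5641, 0.0095, 0.1203]
orientation: [0.129, 0.992, 0.0, -0.0]
ft_force: [-0.8, 0.6, -0.0]
finger_gap: 0.004
grasp_force: 0.0
```

```bash
python3 - <<'E'
from h import *
st();go([.565,.0115,.044],2.885)
T=snapshot("top")
cv2.imwrite("pics/c.png",cv2.resize(T["pixels"][150:250,190:310],None,fx=6,fy=6,interpolation=2))
E
```

```text
t 4.2 pos [0.5641 0.0095 0.1203] yaw 2.8832 F [-0.8  0.6 -0. ] M [-0.06  0.01 -0.04] gap 0.004 gf 0.0 q [ 0.017  0.224 -0.183  1.164  0.     0.275]
in fixture [-0.0909 -0.073   0.1203]
offset [-0.0004  0.0021  0.0763] drz -0.002 yaw now 2.883
```

View pics/c.png

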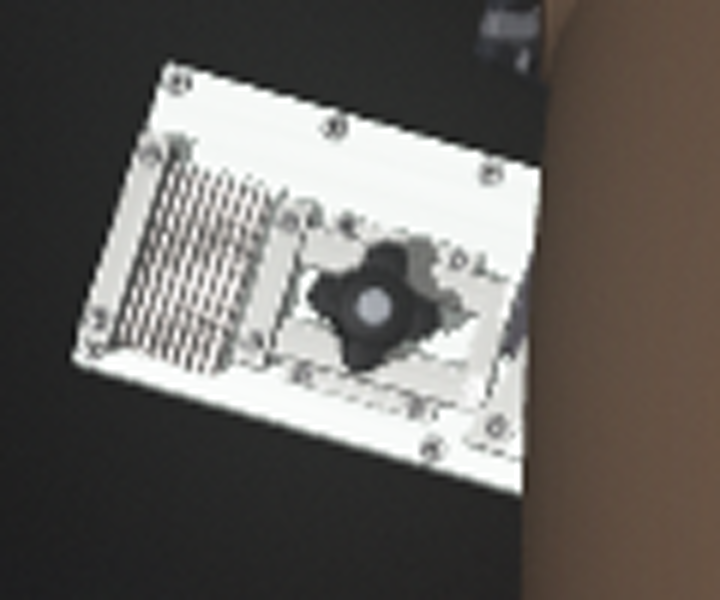

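To row units: 0.078 m / 0.5 = 0.156, 0.001 m / 0.5 = 0.002.

Emit:
{"api": "apply_moves", "payload": {
  "dr": [
    [0, 0, 0],
    [0, 0, 0],
    [0, 0, 0],
    [0, 0, 0]
  ],
  "offset": [
    [0, 0.002, 0.06],
    [0, 0.002, 0.12],
    [0, 0.002, 0.156],
    [0, 0.002, 0.156]
  ],
  "claw": [0, 0, 0, 0]
}}

```text
t: 4.65
tool_pos: [0.5622, 0.0105, 0.0395]
orientation: [0.13, 0.991, -0.0, -0.003]
ft_force: [-0.4, 0.4, -0.1]
finger_gap: 0.001
grasp_force: 0.0
```

To row units: 0.02 m / 0.5 = 0.04, 0.003 m / 0.5 = 0.006.

Emit:
{"api": "apply_moves", "payload": {
  "dr": [
    [0, 0, 0],
    [0, 0, 0],
    [0, 0, 0],
    [0, 0, 0],
    [0, 0, 0],
    [0, 0, 0],
    [0, 0, 0],
    [0, 0, 0]
  ],
  "offset": [
    [0.008, 0, 0],
    [0.012, 0, 0],
    [0.016, 0.001, 0],
    [0.022, 0.002, 0],
    [0.028, 0.004, 0],
    [0.034, 0.006, 0],
    [0.04, 0.007, 0],
    [0.04, 0.007, 0]
  ],
  "claw": [0, 0, 0, 0, 0, 0, 0, 0]
}}

```text
t: 5.45
tool_pos: [0.5468, 0.0191, 0.0432]
orientation: [0.129, 0.992, 0.0, 0.001]
ft_force: [3.1, -1.2, 2.0]
finger_gap: -0.001
grasp_force: 2.0
```

```bash
python3 -c "
from h import *
st()"
```

```text
t 5.45 pos [0.5468 0.0191 0.0432] yaw 2.8828 F [ 3.1 -1.2  2. ] M [-0.31 -0.72 -0.05] gap -0.001 gf 2.0350460708141327 q [ 0.035  0.237 -0.343  0.987 -0.     0.294]
in fixture [-0.086  -0.0539  0.0432]
```

To row units: 0.018 m / 0.5 = 0.036, 0.015 m / 0.5 = 0.03.

Emit:
{"api": "apply_moves", "payload": {
  "dr": [
    [0, 0, 0],
    [0, 0, 0],
    [0, 0, 0],
    [0, 0, 0],
    [0, 0, 0],
    [0, 0, 0],
    [0, 0, 0],
    [0, 0, 0]
  ],
  "offset": [
    [0.006, 0.0016, 0],
    [0.012, 0.0032, 0],
    [0.018, 0.0048, 0],
    [0.024, 0.0064, 0],
    [0.03, 0.008, 0],
    [0.036, 0.0096, 0],
    [0.036, 0.0096, 0],
    [0.036, 0.0096, 0]
  ],
  "claw": [0, 0, 0, 0, 0, 0, 0, 0]
}}

```text
t: 6.25
tool_pos: [0.5307, 0.0284, 0.043]
orientation: [0.129, 0.992, 0.0, 0.001]
ft_force: [5.2, -1.5, 4.6]
finger_gap: -0.002
grasp_force: 2.7
```

```bash
python3 -c "
from h import *
st()"
```

```text
t 6.25 pos [0.5307 0.0284 0.043 ] yaw 2.8828 F [ 5.2 -1.5  4.6] M [-0.19 -1.04  0.01] gap -0.002 gf 2.654294306776137 q [ 0.053  0.21  -0.379  0.98   0.     0.312]
in fixture [-0.0811 -0.036   0.043 ]
```

Now step on slowly to the jam.

To row units: 0.006 m / 0.5 = 0.012, 0.0045 m / 0.5 = 0.009.

Emit:
{"api": "apply_moves", "payload": {
  "dr": [
    [0, 0, 0],
    [0, 0, 0],
    [0, 0, 0],
    [0, 0, 0],
    [0, 0, 0]
  ],
  "offset": [
    [0.003, 0.0008, 0],
    [0.006, 0.0016, 0],
    [0.009, 0.0024, 0],
    [0.012, 0.0032, 0],
    [0.012, 0.0032, 0]
  ],
  "claw": [0, 0, 0, 0, 0]
}}

```text
t: 6.75
tool_pos: [0.5253, 0.0315, 0.0429]
orientation: [0.129, 0.992, 0.0, 0.001]
ft_force: [4.6, -1.5, 4.4]
finger_gap: -0.002
grasp_force: 2.6
```

```bash
python3 -c "
from h import *
st()"
```

```text
t 6.75 pos [0.5253 0.0315 0.0429] yaw 2.8828 F [ 4.6 -1.5  4.4] M [-0.19 -1.01 -0.05] gap -0.002 gf 2.589187583362218 q [ 0.06   0.201 -0.39   0.977  0.     0.319]
in fixture [-0.0795 -0.03    0.0429]
```

To row units: 0.004 m / 0.5 = 0.008, 0.002 m / 0.5 = 0.004.

Emit:
{"api": "apply_moves", "payload": {
  "dr": [
    [0, 0, 0],
    [0, 0, 0],
    [0, 0, 0],
    [0, 0, 0],
    [0, 0, 0]
  ],
  "offset": [
    [0.002, 0.0006, 0],
    [0.004, 0.001, 0],
    [0.006, 0.0016, 0],
    [0.008, 0.002, 0],
    [0.008, 0.002, 0]
  ],
  "claw": [0, 0, 0, 0, 0]
}}

```text
t: 7.25
tool_pos: [0.5244, 0.032, 0.0431]
orientation: [0.129, 0.992, -0.001, 0.004]
ft_force: [14.2, -6.1, -3.1]
finger_gap: 0.003
grasp_force: 7.7
```

```bash
python3 -c "
from h import *
st()"
```

```text
t 7.25 pos [0.5244 0.032  0.0431] yaw 2.8819 F [14.2 -6.1 -3.1] M [-1.41 -2.96 -0.01] gap 0.003 gf 7.658943553688005 q [ 0.063  0.196 -0.396  0.972 -0.004  0.323]
in fixture [-0.0792 -0.029   0.0431]
```

To row units: 0.0035 m / 0.5 = 0.007, 0.001 m / 0.5 = 0.002.

Emit:
{"api": "apply_moves", "payload": {
  "dr": [
    [0, 0, 0],
    [0, 0, 0],
    [0, 0, 0],
    [0, 0, 0]
  ],
  "offset": [
    [0.002, 0.0006, 0],
    [0.004, 0.001, 0],
    [0.007, 0.0018, 0],
    [0.007, 0.0018, 0]
  ],
  "claw": [0, 0, 0, 0]
}}

```text
t: 7.65
tool_pos: [0.524, 0.0323, 0.0434]
orientation: [0.13, 0.991, -0.003, 0.006]
ft_force: [22.2, -12.5, -9.8]
finger_gap: 0.003
grasp_force: 12.6
```

```bash
python3 -c "
from h import *
st()"
```

```text
t 7.65 pos [0.524  0.0323 0.0434] yaw 2.8808 F [ 22.2 -12.5  -9.8] M [-2.62 -4.78  0.03] gap 0.003 gf 12.649135552346706 q [ 0.066  0.192 -0.401  0.966 -0.008  0.326]
in fixture [-0.0791 -0.0285  0.0434]
```

To row units: -0.12 m / 0.5 = -0.24, -0.11 m / 0.5 = -0.22.

Emit:
{"api": "apply_moves", "payload": {
  "dr": [
    [0, 0, 0],
    [0, 0, 0],
    [0, 0, 0],
    [0, 0, 0],
    [0, 0, 0],
    [0, 0, 0],
    [0, 0, 0]
  ],
  "offset": [
    [-0.02, -0.004, 0],
    [-0.05, -0.02, 0],
    [-0.07, -0.04, -0.08],
    [-0.07, -0.08, -0.16],
    [-0.07, -0.14, -0.22],
    [-0.07, -0.2, -0.24],
    [-0.07, -0.2, -0.24]
  ],
  "claw": [0, 0, 0.01, 0.03, 0.05, 0.07, 0.08]
}}

```text
t: 8.35
tool_pos: [0.5254, -0.0732, 0.1638]
orientation: [0.131, 0.991, -0.0, 0.0]
ft_force: [1.1, 0.9, -0.1]
finger_gap: 0.795
grasp_force: 0.0
```

```bash
python3 - <<'E'
from h import *
st()
T=snapshot("top");S=snapshot("scene")
mT=cut_out("knob","top");mS=cut_out("knob","scene")
print([(d["score"],d["box"]) for d in mT[:2]+mS[:2]])
a=cv2.resize(T["pixels"][160:240,200:300],None,fx=5,fy=5,interpolation=2)
b=cv2.resize(S["pixels"][170:270,225:325],(400,400),interpolation=2)
cv2.imwrite("pics/d.png",np.hstack([a[:400,:],b])[:,:800] if a.shape[1]+400<=800 else np.hstack([a[:400,:400],b]))
# fit knob shape: 4 lobes w18, 56 across, at 45deg, mid height, with tilt
def mask(p,v,shape=(420,560),s=4):
    x,y,z,turn,tx,ty=v;Q=R.from_rotvec([tx,ty,0])*R.from_euler('z',turn+FY)
    m=np.zeros((shape[0],shape[1]),np.uint8)
    for h in(-.008,0,.008):
      for k in range(2):
        a=np.pi/4+k*np.pi/2;u=np.array([np.cos(a),np.sin(a),0]);w=np.array([-u[1],u[0],0])
        th=np.linspace(-np.pi/2,np.pi/2,9)
        c=[u*.019+.009*(np.cos(t)*u+np.sin(t)*w) for t in th]+[-u*.019-.009*(np.cos(t)*u+np.sin(t)*w) for t in th]
        P=Q.apply(np.array(c)+[0,0,h])+[x,y,z]
        cv2.fillConvexPoly(m,np.round(proj(p,P)*16).astype(np.int32),1,cv2.LINE_8,4)
    return m>0
def iou(a,b):return (a&b).sum()/max(1,(a|b).sum())
k=fx(-.01,.014,.058)
dark=lambda p:p["pixels"].max(2)<70
rt=mT[0]["region"];rs=mS[0]["region"]
import itertools
res=[]
for turn in np.arange(-1.1,-.3,.05):
  for dx,dy in itertools.product((-.006,-.003,0,.003,.006),repeat=2):
    v=[k[0]+dx,k[1]+dy,k[2],turn,0,0]
    res.append((iou(mask(T,v),rt),turn,dx,dy,iou(mask(S,v),rs)))
res.sort(reverse=True);print(np.array(res[:8]).round(3))
res.sort(key=lambda r:-r[4]);print(np.array(res[:5]).round(3))
E
```

```text
t 8.35 pos [ 0.5254 -0.0732  0.1638] yaw 2.8794 F [ 1.1  0.9 -0.1] M [ 0.02 -0.03  0.03] gap 0.795 gf 0.0 q [-0.138  0.146 -0.182  1.243 -0.     0.124]
in fixture [-0.1808 -0.0567  0.1638]
[(0.56, [254.2, 200.4, 21.9, 24.1]), (0.77, [270.4, 211.7, 19.9, 25.6]), (0.32, [284.9, 230.7, 25.1, 8.4])]
[[ 0.869 -0.75   0.     0.     0.767]
 [ 0.855 -0.8    0.     0.     0.767]
 [ 0.851 -0.7    0.     0.     0.779]
 [ 0.848 -0.75  -0.003  0.     0.836]
 [ 0.838 -0.85   0.     0.     0.749]
 [ 0.834 -0.65   0.     0.     0.768]
 [ 0.833 -0.8   -0.003  0.     0.8  ]
 [ 0.83  -0.7   -0.003  0.     0.819]]
[[ 0.848 -0.75  -0.003  0.     0.836]
 [ 0.829 -0.65  -0.003  0.     0.822]
 [ 0.83  -0.7   -0.003  0.     0.819]
 [ 0.802 -0.6   -0.003  0.     0.801]
 [ 0.833 -0.8   -0.003  0.     0.8  ]]
```

View pics/d.png

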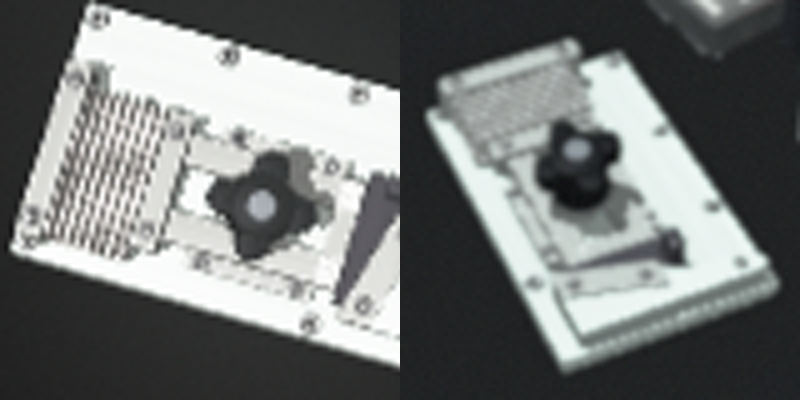

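The wedge is in and the heatsink sits square on the fence. The knob is still crooked at about -0.75 rad.

```bash
python3 - <<'E'
from h import *
go([.499,.110,.13],-2.578);go([.499,.110,.047],-2.578)
E
```

```text
offset [0.0712 0.1674 0.0312] drz -0.822 yaw now 2.883
offset [0.071  0.1674 0.1142] drz -0.822 yaw now 2.883
```

To row units: 0.1674 m / 0.5 = 0.3348, 0.12 m / 0.5 = 0.24, -0.822 rad / 6.2832 = -0.1308.

Emit:
{"api": "apply_moves", "payload": {
  "dr": [
    [0, 0, -0.0223],
    [0, 0, -0.0446],
    [0, 0, -0.0668],
    [0, 0, -0.0891],
    [0, 0, -0.1114],
    [0, 0, -0.1308],
    [0, 0, -0.1308],
    [0, 0, -0.1308]
  ],
  "offset": [
    [0.036, 0.08, 0],
    [0.072, 0.16, 0],
    [0.108, 0.24, 0.02],
    [0.142, 0.32, 0.04],
    [0.142, 0.3348, 0.062],
    [0.142, 0.3348, 0.062],
    [0.142, 0.3348, 0.062],
    [0.142, 0.3348, 0.062]
  ],
  "claw": [0.075, 0.075, 0.075, 0.075, 0.075, 0.075, 0.075, 0.075]
}}

```text
t: 9.35
tool_pos: [0.4995, 0.11, 0.1307]
orientation: [-0.277, 0.961, 0.0, -0.001]
ft_force: [0.5, 0.6, 0.2]
finger_gap: 0.876
grasp_force: 0.0
```

```bash
python3 - <<'E'
from h import *
st();go([.499,.110,.047],-2.578)
E
```

```text
t 9.35 pos [0.4995 0.11   0.1307] yaw -2.5801 F [0.5 0.6 0.2] M [-0.02  0.   -0.04] gap 0.876 gf 0.0 q [ 0.217  0.124 -0.28   1.168  0.    -0.345]
in fixture [-0.0101  0.0149  0.1307]
offset [0.0004 0.0002 0.0837] drz -0.002 yaw now -2.58
```

To row units: 0.083 m / 0.5 = 0.166, 0.06 m / 0.5 = 0.12.

Emit:
{"api": "apply_moves", "payload": {
  "dr": [
    [0, 0, 0],
    [0, 0, 0],
    [0, 0, 0],
    [0, 0, 0],
    [0, 0, 0],
    [0, 0, 0],
    [0, 0, 0],
    [0, 0, 0]
  ],
  "offset": [
    [0, 0, 0.06],
    [0, 0, 0.12],
    [0, 0, 0.166],
    [0, 0, 0.166],
    [0, 0, 0.166],
    [0, 0, 0.166],
    [0, 0, 0.166],
    [0, 0, 0.166]
  ],
  "claw": [0.075, 0.075, 0.075, 0.07, 0.03, 0.03, 0.03, 0.03],
  "squeeze": 30
}}

```text
t: 10.15
tool_pos: [0.5006, 0.1111, 0.0503]
orientation: [-0.278, 0.961, 0.002, 0.001]
ft_force: [-3.1, 5.7, 2.3]
finger_gap: 0.51
grasp_force: 30.1
```

```bash
python3 - <<'E'
from h import *
st()
E
```

```text
t 10.15 pos [0.5006 0.1111 0.0503] yaw -2.5783 F [-3.1  5.7  2.3] M [1.02 0.59 0.04] gap 0.51 gf 30.11701639741659 q [ 0.216  0.172 -0.41   0.987  0.004 -0.347]
in fixture [-0.0088  0.0141  0.0503]
```

To row units: -1.12 rad / 6.2832 = -0.1783.

Emit:
{"api": "apply_moves", "payload": {
  "dr": [
    [0, 0, -0.0223],
    [0, 0, -0.0446],
    [0, 0, -0.0668],
    [0, 0, -0.0891],
    [0, 0, -0.1114],
    [0, 0, -0.1337],
    [0, 0, -0.156],
    [0, 0, -0.1783]
  ],
  "offset": [
    [0, 0, 0],
    [0, 0, 0],
    [0, 0, 0],
    [0, 0, 0],
    [0, 0, 0],
    [0, 0, 0],
    [0, 0, 0],
    [0, 0, 0]
  ],
  "claw": [0.03, 0.03, 0.03, 0.03, 0.03, 0.03, 0.03, 0.03]
}}

```text
t: 10.95
tool_pos: [0.5005, 0.1116, 0.0497]
orientation: [0.748, -0.664, -0.001, -0.002]
ft_force: [-1.2, 8.1, -1.8]
finger_gap: 0.504
grasp_force: 30.9
```

To row units: -0.07 rad / 6.2832 = -0.0111.

Emit:
{"api": "apply_moves", "payload": {
  "dr": [
    [0, 0, -0.0111],
    [0, 0, -0.0111]
  ],
  "offset": [
    [0, 0, 0],
    [0, 0, 0]
  ],
  "claw": [0.03, 0.03]
}}

```text
t: 11.15
tool_pos: [0.5004, 0.1116, 0.0497]
orientation: [0.769, -0.639, -0.001, -0.002]
ft_force: [-2.2, 8.5, -2.6]
finger_gap: 0.507
grasp_force: 30.9
```

```bash
python3 - <<'E'
from h import *
st()
E
```

```text
t 11.15 pos [0.5004 0.1116 0.0497] yaw -1.3862 F [-2.2  8.5 -2.6] M [1.57 0.25 0.02] gap 0.507 gf 30.884051509201527 q [ 0.217  0.172 -0.41   0.987  0.005 -1.539]
in fixture [-0.0083  0.0145  0.0497]
```

To row units: -0.1 m / 0.5 = -0.2, -0.05 m / 0.5 = -0.1.

Emit:
{"api": "apply_moves", "payload": {
  "dr": [
    [0, 0, 0],
    [0, 0, 0],
    [0, 0, 0],
    [0, 0, 0],
    [0, 0, 0],
    [0, 0, 0]
  ],
  "offset": [
    [0, 0, 0],
    [0, 0, 0],
    [0, 0, 0],
    [0, 0, 0],
    [0, 0, -0.1],
    [0, 0, -0.2]
  ],
  "claw": [0.075, 0.075, 0.075, 0.075, 0.075, 0.075]
}}

```text
t: 11.75
tool_pos: [0.4986, 0.1089, 0.1482]
orientation: [0.768, -0.64, -0.001, 0.002]
ft_force: [1.4, 0.5, 0.3]
finger_gap: 0.88
grasp_force: 0.0
```

To row units: -0.15 m / 0.5 = -0.3, -0.12 m / 0.5 = -0.24.

Emit:
{"api": "apply_moves", "payload": {
  "dr": [
    [0, 0, 0],
    [0, 0, 0],
    [0, 0, 0],
    [0, 0, 0],
    [0, 0, 0]
  ],
  "offset": [
    [-0.08, 0.04, 0],
    [-0.16, 0.08, 0],
    [-0.24, 0.12, 0],
    [-0.3, 0.16, 0],
    [-0.3, 0.16, 0]
  ],
  "claw": [0.075, 0.075, 0.075, 0.075, 0.075]
}}

```text
t: 12.25
tool_pos: [0.3918, 0.2446, 0.1486]
orientation: [0.77, -0.638, -0.0, -0.0]
ft_force: [0.1, 0.0, 0.2]
finger_gap: 0.883
grasp_force: 0.0
```

```bash
python3 - <<'E'
from h import *
st()
T=snapshot("top");S=snapshot("scene")
a=cv2.resize(T["pixels"][160:240,200:280],(400,400),interpolation=2)
b=cv2.resize(S["pixels"][170:270,225:325],(400,400),interpolation=2)
cv2.imwrite("pics/e.png",np.hstack([a,b]))
go([.5003,.110,.1],-1.386)
E
```

```text
t 12.25 pos [0.3918 0.2446 0.1486] yaw -1.3839 F [0.1 0.  0.2] M [ 0.03 -0.04  0.03] gap 0.883 gf 0.0 q [ 5.580e-01  2.300e-02 -3.500e-01  1.197e+00  1.000e-03 -1.200e+00]
in fixture [0.0927 0.1533 0.1486]
offset [ 0.1501 -0.0802  0.0487] drz -0.001 yaw now -1.387
```

View pics/e.png

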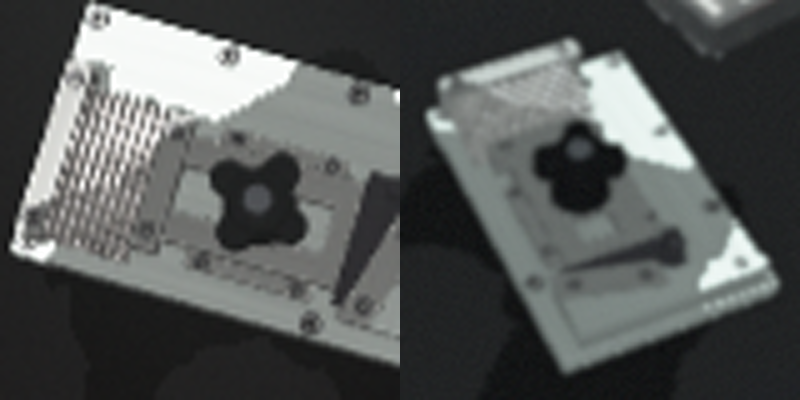

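The knob now looks symmetric. Its cap is at crop (258,200) in top and (579,149) in scene. Next I'll check its height, angle and tilt.

```bash
python3 - <<'E'
from h import *
from itertools import product
T=snapshot("top");S=snapshot("scene")
for a,b in(((252.5,201.2),(269.3,207.3)),((251.7,200.0),(269.75,207.3))):
    X,e=tri([(T,a),(S,b)]);print("cap fixture",R.from_euler('z',-FY).apply(X-F0).round(4),round(e,1))
mT=cut_out("knob","top")[0];print(mT["score"])
M=(T["pixels"].max(2)<45)[185:217,236:270]
def mask(x,y,z,turn):
    m=np.zeros((420,560),np.uint8)
    for h in(-.008,.008):
      for k in range(2):
        a=np.pi/4+k*np.pi/2+turn+FY;u=np.array([np.cos(a),np.sin(a),0]);w=np.array([-u[1],u[0],0])
        th=np.linspace(-np.pi/2,np.pi/2,9)
        c=[s*(u*.019+.009*(np.cos(t)*u+np.sin(t)*w)) for s in(1,-1) for t in th]
        cv2.fillConvexPoly(m,np.round(proj(T,np.array(c)+[x,y,z+h])*16).astype(np.int32),1,cv2.LINE_8,4)
    return m>0
for nm,G in(("cut",mT["region"][185:217,236:270]),("dark",M)):
    res=[]
    for t,dx,dy in product(np.arange(0,.9,.04),np.arange(-.004,.005,.002),np.arange(-.004,.005,.002)):
        k=fx(-.01,.014,.0555);m=mask(k[0]+dx,k[1]+dy,k[2],t)[185:217,236:270]
        res.append(((m&G).sum()/(m|G).sum(),t,dx,dy))
    print(nm,np.array(sorted(res)[::-1][:4]).round(3))
E
```

```text
cap fixture [-0.0134  0.0173  0.0705] 0.0
cap fixture [-0.0104  0.0147  0.0665] 0.1
0.61
cut [[0.864 0.36  0.002 0.   ]
 [0.861 0.36  0.002 0.002]
 [0.853 0.48  0.    0.   ]
 [0.85  0.44  0.002 0.   ]]
dark [[ 0.691  0.4    0.     0.   ]
 [ 0.688  0.44   0.     0.002]
 [ 0.684  0.36   0.     0.   ]
 [ 0.682  0.44  -0.002  0.002]]
```

The knob dropped about 4 mm and sits level over the stud at about +0.42 rad. Time to regrip it.

Emit:
{"api": "apply_moves", "payload": {
  "dr": [
    [0, 0, 0],
    [0, 0, 0],
    [0, 0, 0],
    [0, 0, 0],
    [0, 0, 0],
    [0, 0, 0]
  ],
  "offset": [
    [0.08, -0.04, 0],
    [0.16, -0.08, 0],
    [0.24, -0.13, 0],
    [0.3, -0.16, 0],
    [0.3, -0.16, 0],
    [0.3, -0.16, 0.08]
  ],
  "claw": [0.075, 0.075, 0.075, 0.075, 0.075, 0.075]
}}

```text
t: 13.1
tool_pos: [0.5044, 0.1082, 0.1122]
orientation: [0.767, -0.641, 0.003, -0.004]
ft_force: [1.4, 0.8, -0.3]
finger_gap: 0.876
grasp_force: 0.0
```

```bash
python3 - <<'E'
from h import *
st();go([.5005,.110,.044],-1.39)
E
```

```text
t 13.1 pos [0.5044 0.1082 0.1122] yaw -1.3928 F [ 1.4  0.8 -0.3] M [ 0.02 -0.06 -0.05] gap 0.876 gf 0.0 q [ 0.211  0.133 -0.312  1.117  0.    -1.538]
in fixture [-0.0107  0.0097  0.1122]
offset [-0.0025  0.0041  0.0681] drz -0.003 yaw now -1.393
```

To row units: 0.064 m / 0.5 = 0.128, 0.06 m / 0.5 = 0.12.

Emit:
{"api": "apply_moves", "payload": {
  "dr": [
    [0, 0, 0],
    [0, 0, 0],
    [0, 0, 0],
    [0, 0, 0],
    [0, 0, 0],
    [0, 0, 0],
    [0, 0, 0],
    [0, 0, 0]
  ],
  "offset": [
    [0, 0, 0],
    [0, 0, 0.06],
    [0, 0, 0.12],
    [0, 0, 0.128],
    [0, 0, 0.128],
    [0, 0, 0.128],
    [0, 0, 0.128],
    [0, 0, 0.128]
  ],
  "claw": [0.075, 0.075, 0.075, 0.075, 0.03, 0.03, 0.03, 0.03],
  "squeeze": 35
}}

```text
t: 13.9
tool_pos: [0.5002, 0.1092, 0.0465]
orientation: [0.769, -0.64, 0.001, -0.0]
ft_force: [-4.2, -2.4, 5.0]
finger_gap: 0.501
grasp_force: 34.6
```

```bash
python3 - <<'E'
from h import *
st()
E
```

```text
t 13.9 pos [0.5002 0.1092 0.0465] yaw -1.3885 F [-4.2 -2.4  5. ] M [-0.5   0.91 -0.  ] gap 0.501 gf 34.62171890772879 q [ 2.150e-01  1.740e-01 -4.150e-01  9.800e-01 -1.000e-03 -1.538e+00]
in fixture [-0.0108  0.014   0.0465]
```

To row units: 0.001 m / 0.5 = 0.002, 0.0005 m / 0.5 = 0.001, 1.12 rad / 6.2832 = 0.1783.

Emit:
{"api": "apply_moves", "payload": {
  "dr": [
    [0, 0, 0.0223],
    [0, 0, 0.0446],
    [0, 0, 0.0668],
    [0, 0, 0.0891],
    [0, 0, 0.1114],
    [0, 0, 0.1337],
    [0, 0, 0.156],
    [0, 0, 0.1783]
  ],
  "offset": [
    [0, 0, 0],
    [0, 0, 0],
    [0, 0, 0.001],
    [0, 0, 0.001],
    [0, 0, 0.001],
    [0, 0, 0.002],
    [0, 0, 0.002],
    [0, 0, 0.002]
  ],
  "claw": [0.03, 0.03, 0.03, 0.03, 0.03, 0.03, 0.03, 0.03]
}}

```text
t: 14.7
tool_pos: [0.4984, 0.1103, 0.0456]
orientation: [-0.309, 0.951, 0.001, -0.001]
ft_force: [-11.0, 2.3, 10.7]
finger_gap: 0.504
grasp_force: 34.1
```

To row units: 0.001 m / 0.5 = 0.002, 0.0005 m / 0.5 = 0.001, 0.8 rad / 6.2832 = 0.1273.

Emit:
{"api": "apply_moves", "payload": {
  "dr": [
    [0, 0, 0.0223],
    [0, 0, 0.0446],
    [0, 0, 0.0668],
    [0, 0, 0.0891],
    [0, 0, 0.1114],
    [0, 0, 0.1273],
    [0, 0, 0.1273]
  ],
  "offset": [
    [0, 0, 0],
    [0, 0, 0],
    [0, 0, 0.001],
    [0, 0, 0.001],
    [0, 0, 0.001],
    [0, 0, 0.002],
    [0, 0, 0.002]
  ],
  "claw": [0.03, 0.03, 0.03, 0.03, 0.03, 0.03, 0.03]
}}

```text
t: 15.4
tool_pos: [0.4982, 0.1119, 0.0454]
orientation: [0.083, 0.997, 0.003, -0.001]
ft_force: [-15.5, 7.7, 17.4]
finger_gap: 0.503
grasp_force: 34.2
```

```bash
python3 - <<'E'
from h import *
st()
E
```

```text
t 15.4 pos [0.4982 0.1119 0.0454] yaw 2.9745 F [-15.5   7.7  17.4] M [ 1.5   3.   -0.14] gap 0.503 gf 34.1904116794467 q [ 0.217  0.174 -0.418  0.979  0.006  0.385]
in fixture [-0.0086  0.0166  0.0454]
```

To row units: 0.002 m / 0.5 = 0.004, -0.001 m / 0.5 = -0.002, 0.4 rad / 6.2832 = 0.0637.

Emit:
{"api": "apply_moves", "payload": {
  "dr": [
    [0, 0, 0.0159],
    [0, 0, 0.0318],
    [0, 0, 0.0477],
    [0, 0, 0.0637],
    [0, 0, 0.0637]
  ],
  "offset": [
    [0.002, 0.001, -0.001],
    [0.004, 0.002, -0.002],
    [0.004, 0.002, -0.002],
    [0.004, 0.002, -0.002],
    [0.004, 0.002, -0.002]
  ],
  "claw": [0.03, 0.03, 0.03, 0.03, 0.03],
  "squeeze": 45
}}

```text
t: 15.9
tool_pos: [0.4984, 0.1127, 0.0457]
orientation: [0.28, 0.96, 0.002, -0.0]
ft_force: [-4.6, 6.6, 5.6]
finger_gap: 0.497
grasp_force: 45.6
```

```bash
python3 - <<'E'
from h import *
st()
E
```

```text
t 15.9 pos [0.4984 0.1127 0.0457] yaw 2.5738 F [-4.6  6.6  5.6] M [ 1.17  1.05 -0.1 ] gap 0.497 gf 45.62426928430796 q [ 0.22   0.172 -0.42   0.977  0.004  0.788]
in fixture [-0.0078  0.0167  0.0457]
```

To row units: 0.001 m / 0.5 = 0.002, 0.25 rad / 6.2832 = 0.0398.

Emit:
{"api": "apply_moves", "payload": {
  "dr": [
    [0, 0, 0.0159],
    [0, 0, 0.0318],
    [0, 0, 0.0398],
    [0, 0, 0.0398]
  ],
  "offset": [
    [0, 0.002, 0],
    [0, 0.002, 0],
    [0, 0.002, 0],
    [0, 0.002, 0]
  ],
  "claw": [0.03, 0.03, 0.03, 0.03]
}}

```text
t: 16.3
tool_pos: [0.4988, 0.1132, 0.0457]
orientation: [0.397, 0.918, 0.002, -0.0]
ft_force: [-4.5, 4.4, 4.6]
finger_gap: 0.498
grasp_force: 45.6
```

```bash
python3 - <<'E'
from h import *
st()
E
```

```text
t 16.3 pos [0.4988 0.1132 0.0457] yaw 2.3249 F [-4.5  4.4  4.6] M [ 0.88  1.11 -0.02] gap 0.498 gf 45.5571798607707 q [ 0.221  0.173 -0.418  0.977  0.003  1.038]
in fixture [-0.0072  0.0164  0.0457]
```

To row units: 0.2 rad / 6.2832 = 0.0318.

Emit:
{"api": "apply_moves", "payload": {
  "dr": [
    [0, 0, 0.0159],
    [0, 0, 0.0318],
    [0, 0, 0.0318]
  ],
  "offset": [
    [0, 0, 0],
    [0, 0, 0],
    [0, 0, 0]
  ],
  "claw": [0.03, 0.03, 0.03]
}}

```text
t: 16.6
tool_pos: [0.4992, 0.1134, 0.0457]
orientation: [0.487, 0.873, 0.002, -0.0]
ft_force: [-4.9, 6.0, 4.3]
finger_gap: 0.498
grasp_force: 45.8
```

```bash
python3 - <<'E'
from h import *
st();print(state()["joint_efforts"])
p=snapshot("scene");cv2.imwrite("pics/f.png",cv2.resize(p["pixels"][150:270,215:335],(600,600),interpolation=2))
E
```

```text
t 16.6 pos [0.4992 0.1134 0.0457] yaw 2.1239 F [-4.9  6.   4.3] M [ 1.05  0.81 -0.15] gap 0.498 gf 45.75035523623228 q [ 0.221  0.174 -0.418  0.977  0.004  1.239]
in fixture [-0.0069  0.0161  0.0457]
[ -3.05063166 -41.80447698  32.01583743  -1.0998141   -1.75817382
   0.42726176]
```

View pics/f.png

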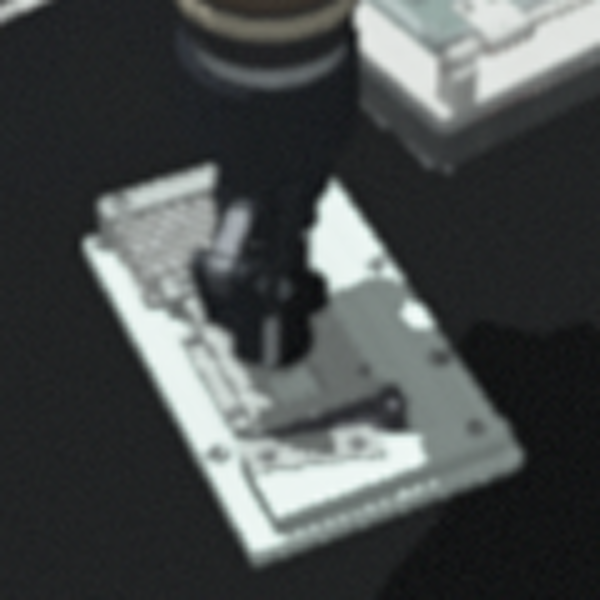

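The fingers sit in two facing gaps (the knob is at about (265,280) in the crop) and joint 6 shows a torque of 0.43 N m. I'll turn a little more to see whether it rises.

To row units: 0.12 rad / 6.2832 = 0.0191.

Emit:
{"api": "apply_moves", "payload": {
  "dr": [
    [0, 0, 0.0095],
    [0, 0, 0.0191],
    [0, 0, 0.0191]
  ],
  "offset": [
    [0, 0, 0],
    [0, 0, 0],
    [0, 0, 0]
  ],
  "claw": [0.03, 0.03, 0.03]
}}

```text
t: 16.95
tool_pos: [0.4989, 0.1126, 0.0456]
orientation: [0.536, 0.844, 0.001, 0.0]
ft_force: [-3.7, 1.3, 5.9]
finger_gap: 0.494
grasp_force: 61.2
```

```bash
python3 - <<'E'
from h import *
st();print(state()["joint_efforts"])
E
```

```text
t 16.95 pos [0.4989 0.1126 0.0456] yaw 2.0095 F [-3.7  1.3  5.9] M [0.14 0.98 2.21] gap 0.494 gf 61.181103587150574 q [ 2.210e-01  1.730e-01 -4.180e-01  9.780e-01  1.000e-03  1.353e+00]
in fixture [-0.0078  0.0162  0.0456]
[ -3.31206031 -41.26836061  32.40160346  -1.81529772  -0.53899186
   2.56862909]
```

Mz jumped to 2.2 N m, so the knob is at its dead stop. I'll ease off, open and retreat.

To row units: -0.12 m / 0.5 = -0.24, -0.08 m / 0.5 = -0.16, -0.05 rad / 6.2832 = -0.008.

Emit:
{"api": "apply_moves", "payload": {
  "dr": [
    [0, 0, -0.008],
    [0, 0, -0.008],
    [0, 0, -0.008],
    [0, 0, -0.008],
    [0, 0, -0.008],
    [0, 0, -0.008],
    [0, 0, -0.008],
    [0, 0, -0.008]
  ],
  "offset": [
    [0, 0, 0],
    [0, 0, 0],
    [0, 0, 0],
    [0, 0, 0],
    [0, 0, 0],
    [0, 0, -0.08],
    [0, 0, -0.16],
    [0, 0, -0.24]
  ],
  "claw": [0.03, 0.075, 0.075, 0.075, 0.075, 0.075, 0.075, 0.075]
}}

```text
t: 17.75
tool_pos: [0.4984, 0.1114, 0.1645]
orientation: [0.517, 0.856, -0.0, -0.0]
ft_force: [0.3, 0.6, 0.1]
finger_gap: 0.877
grasp_force: 0.0
```

```bash
python3 - <<'E'
from h import *
st();go([.38,.25,.17])
E
```

```text
t 17.75 pos [0.4984 0.1114 0.1645] yaw 2.0542 F [0.3 0.6 0.1] M [ 0.04 -0.01  0.02] gap 0.877 gf 0.0 q [ 0.22   0.11  -0.221  1.24   0.     1.307]
in fixture [-0.009   0.0164  0.1645]
offset [ 0.1777 -0.0404 -0.0054] drz 0 yaw now 2.054
```

Emit:
{"api": "apply_moves", "payload": {
  "dr": [
    [0, 0, 0],
    [0, 0, 0],
    [0, 0, 0],
    [0, 0, 0],
    [0, 0, 0],
    [0, 0, 0]
  ],
  "offset": [
    [0.08, -0.02, 0],
    [0.16, -0.04, 0],
    [0.24, -0.06, 0],
    [0.32, -0.08, 0],
    [0.356, -0.08, 0],
    [0.356, -0.08, 0]
  ],
  "claw": [0.075, 0.075, 0.075, 0.075, 0.075, 0.075]
}}

```text
t: 18.35
tool_pos: [0.3794, 0.2521, 0.1635]
orientation: [0.516, 0.857, 0.0, -0.0]
ft_force: [-0.4, -0.6, -0.8]
finger_gap: 0.877
grasp_force: 0.0
```

```bash
python3 - <<'E'
from h import *
from itertools import product
st()
T=snapshot("top");S=snapshot("scene")
a=cv2.resize(T["pixels"][160:240,200:280],(400,400),interpolation=2)
b=cv2.resize(S["pixels"][170:270,225:325],(400,400),interpolation=2)
cv2.imwrite("pics/g.png",np.hstack([a,b]))
G=cut_out("knob","top")[0]["region"]
def mask(x,y,z,turn):
    m=np.zeros((420,560),np.uint8)
    for h in(-.008,.008):
      for k in range(2):
        a=np.pi/4+k*np.pi/2+turn+FY;u=np.array([np.cos(a),np.sin(a),0]);w=np.array([-u[1],u[0],0])
        th=np.linspace(-np.pi/2,np.pi/2,9)
        c=[s*(u*.019+.009*(np.cos(t)*u+np.sin(t)*w)) for s in(1,-1) for t in th]
        cv2.fillConvexPoly(m,np.round(proj(T,np.array(c)+[x,y,z+h])*16).astype(np.int32),1,cv2.LINE_8,4)
    return m>0
res=[]
for t,dx,dy in product(np.arange(-2.8,-1.2,.05),(-.002,0,.002),(-.002,0,.002)):
    k=fx(-.01,.014,.054);m=mask(k[0]+dx,k[1]+dy,k[2],t)
    res.append(((m&G).sum()/(m|G).sum(),t,dx,dy))
print(np.array(sorted(res)[::-1][:6]).round(3))
E
```

```text
t 18.35 pos [0.3794 0.2521 0.1635] yaw 2.058 F [-0.4 -0.6 -0.8] M [-0.   -0.    0.02] gap 0.877 gf 0.0 q [ 0.586  0.006 -0.335  1.23   0.     1.67 ]
in fixture [0.0968 0.1671 0.1635]
[[ 8.53e-01 -2.45e+00  0.00e+00  2.00e-03]
 [ 8.46e-01 -2.30e+00  2.00e-03  2.00e-03]
 [ 8.44e-01 -2.35e+00  2.00e-03  2.00e-03]
 [ 8.42e-01 -2.40e+00  2.00e-03  2.00e-03]
 [ 8.40e-01 -2.40e+00  0.00e+00  2.00e-03]
 [ 8.35e-01 -2.30e+00  2.00e-03  0.00e+00]]
```

View pics/g.png

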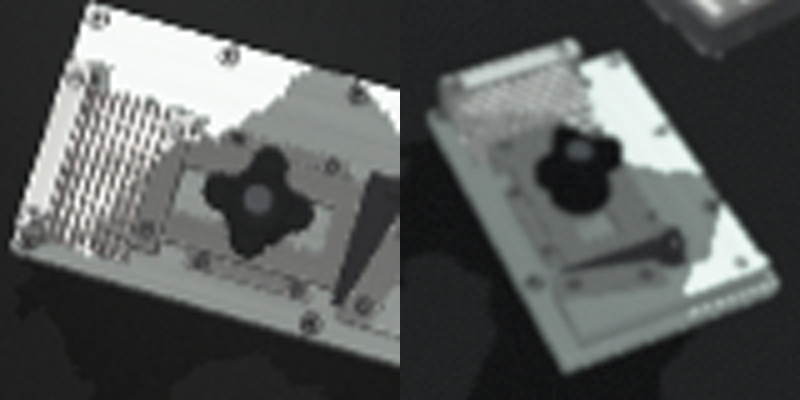

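The knob is level at about -2.35 rad, the wedge is in, the heatsink is square to the fence, and the robot is clear of everything.

```bash
python3 -c "
from cell import *
print(hand_in())"
```

```text
the job is handed in; nothing more can be done
None
```

I handed the job in at about 18 s of the 58 s allowed; the hand-in returned no verdict. The wedge is jammed with the heatsink square against the fence, and the knob clicked down level and is tight at its stop, about -2.35 rad. The robot is clear, and nothing around the fixture was touched on purpose, though I did not re-check the bystanders.

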